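# Take the bearing magazine out of its clamped dock

## Task

Swing the toggle clamp's handle all the way back so that its arm comes off the foot of the bearing magazine, then pinch the magazine's two side catches together and lift it out of the dock. Finish while holding it, upright and still with the catches pinched, at least 8 cm above its seat and right over it, and leave the clamp open. Do not disturb the spray can, the blue wheel, the loose bearing or the bolt beside the dock.

Things in the scene. Friction and masses are not known exactly. Their poses are not given: they have to be found in the camera images.
- dock: Fixed dark steel base plate 86 x 206 x 10 mm. Origin on the table, z up, long side along y (plate y -88 to +118, x -43 to +43 mm). Magazine seat centred at y = +75 mm, x = 0, between two steel brackets at x = +-28.5 to +-33.5 mm, 34 mm long in y, tops 71 mm above the table; their windows' upper edges keep the catch hooks down. Toggle clamp on the -y part, in the plane x = 0.
- magazine: Loose bearing magazine, 0.3 to 0.5 kg: grey upright tube 35 (x) x 37 (y) mm, 100 mm high, full of ball bearings, on a 46 x 48 x 5 mm foot plate in locators 8 mm high; a 28 mm steel tongue to -y lies under the clamp. Origin: centre of its underside, z up, axes as the dock's; seated at point seat. Two black sprung legs, the side catches, stand at its +x and -x sides.
- clamp_handle (a joint): Angle of the toggle clamp's handle, rad. 0: clamped, handle nearly upright, leaning 0.15 towards the magazine, locked past centre (dead centre at 0.12). 1.7: fully open, handle about level and pointing to the dock's -y, arm standing up clear of the magazine. About 3 to 8 N at the grip swings it; it stays where it is left.
- clamp_hinge (a point): The handle's fixed pivot: x = 0, y = -59, z = 48 mm in the dock's frame, axis along the dock's x. Bracket and linkage are up to 50 mm wide at the foot, 27 mm above it, and stay below 100 mm but for the handle and the opened arm (115 mm).
- clamp_grip (a point): Point on the axis of the handle's black grip, 105 mm from clamp_hinge. The grip is 15 mm thick and runs from 66 to 122 mm from the pivot. At joint value q this point is at x = 0, y = -59 - 105 sin(q - 0.15), z = 48 + 105 cos(q - 0.15) mm in the dock's frame. Pinched along the dock's x, the grip can turn between the fingers as it swings.
- catch_a (a joint): Angle of the side catch on the magazine's -x side, rad. 0: sprung out, hook under the bracket's window edge. 0.10 (to 0.12 under a hard grip): pinched fully in against the tube, leg upright. The hook is free from about 0.07. The spring takes 4 N at the pad to start and 7 N fully in, and pushes the leg out again when let go.
- catch_b (a joint): Angle of the side catch on the magazine's +x side, rad; as catch_a.
- pad_a (a point): Centre of the outer face of catch_a's ribbed finger pad, 92 mm above the magazine's underside (102 mm above the table when seated), on the tube's middle plane y. The pad is 20 mm wide (y) and 20 mm high. Over both pads: 63 mm along x sprung out (66 mm at their tops), 46 mm pinched fully in.
- pad_b (a point): Centre of the outer face of catch_b's finger pad, on the +x side; as pad_a.
- oil_spray: Bystander: upright blue spray can with a red cap, 53 mm across, 182 mm high; origin at the centre of its underside.
- caster_wheel: Bystander: blue-tyred wheel lying flat, 100 mm across, 34 mm high; origin at the centre of its underside.
- loose_bearing: Bystander: single ball bearing lying flat, 32 mm across, 10 mm high; origin at the centre of its underside.
- loose_bolt: Bystander: hex bolt lying down, 55 mm long, 15 mm over the head; origin under its middle.
- seat (a point): Centre of the magazine's seat, on top of the base plate: x = 0, y = +75, z = 10 mm in the dock's frame. The seated magazine's origin is here.
Mind the look-alikes: they are no part of the job. There is more than one size of the dock; the job needs the larger.

How it is judged:
By the outcome, as a careful person would: the job done as asked, in the order asked, and still so for the second after the job is handed in, while the arm keeps its last pose, push and grip.
It also fails if it takes over 48 s, if anything falls off the work surface, if the arm or the gripper's body presses on something with over 40 N, if the wrist force passes 120 N, or if a joint passes its speed limit or range.

## Robot

A 6-joint arm with a two-finger parallel gripper is mounted at the origin on a cart in front of the work surface, level with it; the furniture and walls round the work are solid. World frame = base frame: x ahead of the robot, y to its left, z up, the work surface at z = 0. Lengths are in mm, angles in rad, forces in N, time in s.
With the tool pointing down it reaches from about 300 to 850 mm from the base axis. Payload 5.4 kg.
Tool frame: the origin (TCP) lies between the finger pads; the fingertips stand 8 mm ahead of it and the grasp point (between the pads) lies 11 mm behind it (bot.tcp_to_tips is the distance from the TCP to the fingertips, in mm); z points along the fingers, y is the line along which they close (so a half turn about z gives the same grasp; the last joint's range is limited). The gripper opens to 85 mm and grips with 20 to 120 N. Pads are 22 mm wide; open, the fingers measure 114 mm over their backs; the gripper's body (76 mm by 85 mm) begins 54 mm behind the grasp point. The pads swing forward as they close: fully open they stand 13 mm farther back than shut.
Start: joints at [-1.5, 0.158, 1.597, -0, 1.386, -0.21], TCP at [159.323, -552.469, 239.299] pointing down, gripper open.
Joint ranges: [-2.91, 2.91], [-0.94, 2.29], [0.18, 2.7], [-1.29, 4.43], [0.17, 2.64], [-3, 3]. Speed limits (rad/s): [2.57, 2.57, 3.14, 3.14, 3.14, 3.14].

## Interface

Orientations are given as a unit quaternion [x, y, z, w].
In Python, from workcell import bot gives the robot as it stands. The module is installed in compiled form; this text tells all that it offers.
- The arm moves only by the tool move_arm, never from a script. Its argument "moves" is a list of rows, each a list of 7 numbers: the shift along the tool's x, y, z in mm, then the turn, a rotation vector about the tool's x, y, z in rad, then the finger opening in mm, from 0 to 85.4. A call has 1 to 8 rows; each row is the pose to reach, as a shift and turn from the pose commanded when the call began, along the tool's axes at that moment; what a row does not reach only later rows make up. A row lasts 1/10 s, in which the tool goes at most 50 mm and 8.59 degrees, less where a joint would pass 70% of its speed; a pose out of reach is approached as far as the arm can. A call with a gripper value outside its range is refused whole. The fingers move at their own pace and stop on an object; "squeeze" is the grip in N (left out, the last holds). Time passes only in rows, so rows that repeat a pose let the fingers close. It gives the time, the measured TCP pose, the force, the opening and the grip force at its end, in the units of the state.
- bot.read_state(): the state, without advancing time (a new reading comes with each control period).
- bot.camera(name): name is "scene" or "top" or "wrist"; returns a dict with "pixels" (384x512x3 uint8, red, green, blue), "range_z" (384x512 float32, mm along the optical axis (not along the pixel's ray), 0 where there is no reading), "fx", "fy", "cx", "cy" (pixels), "dist_coeffs" ([k1, k2, p1, p2, k3] as OpenCV has them; the pictures are not rectified), "R" (3x3) and "t" (3): a world point X has camera coordinates R X + t; the wrist camera has in their place "T_tool_cam" (4x4, takes a point from camera to tool coordinates, whose origin is the TCP and whose axes are the flange's). Camera axes: x right, y down, z forward; pixel columns grow to the right and rows downward; lengths in mm; the calibration is good to about 2 mm. A picture is of the moment at which its call begins: read the wrist's pose just before it.
- bot.job_done(): hands the job in; it is judged then, once.
The state is a dict: "time": time; "qpos": joint angles; "joint_velocities": joint speeds; "joint_efforts": joint torques, N m; "position": TCP position; "orientation": TCP orientation; "force": force on the tool from outside, world axes, zero at the start; "wrist_torque": the same for the moment, N m; "grip_width": finger opening in mm; "grip_force": force on a finger pad.
Only numpy, scipy, OpenCV 4.12 (cv2) and the standard library are available. Lean on these libraries where they do the work, as an engineer would, in place of code of your own. Each camera call takes 0.05 s, during which the arm holds its last target. There are 200 camera calls.

## Working session

There is one attempt and no reset: what is moved stays moved. The work goes in short steps, Python scripts to look and compute and a tool call to move; the robot and the scene stay as the last step left them, time stands still between calls to the robot, and variables do not carry over. Pictures are saved under pics/ and viewed, at most 10 in all, crops included, and the job is handed in when it is done.

Besides the shell and the picture viewer there is one more tool, called after "Call:" as name(argument=value, ...) on one line, values as JSON. move_arm: Moves the arm, as the interface text tells. Its arguments: {"type":"object","properties":{"moves":{"type":"array","items":{"type":"array","items":{"type":"number"}}},"squeeze":{"type":"number"}},"required":["moves"]}

```bash
mkdir -p pics
cat > h.py <<'E'
import numpy as np, cv2, pickle
from workcell import bot
from scipy.spatial.transform import Rotation as Rn
def snap(name,f):
    s=bot.read_state(); c=bot.camera(name)
    if 'T_tool_cam' in c:
        T=np.eye(4);T[:3,:3]=Rn.from_quat(s['orientation']).as_matrix();T[:3,3]=s['position']
        M=T@np.array(c['T_tool_cam']); c['Rwc']=M[:3,:3];c['twc']=M[:3,3]
    else:
        R=np.array(c['R']);c['Rwc']=R.T;c['twc']=-R.T@np.array(c['t'])
    cv2.imwrite('pics/'+f+'.png',c['pixels'][:,:,::-1]); pickle.dump(c,open(f+'.pkl','wb')); return c
def load(f): return pickle.load(open(f+'.pkl','rb'))
def ray(c,u,v):
    K=np.array([[c['fx'],0,c['cx']],[0,c['fy'],c['cy']],[0,0,1.]])
    p=cv2.undistortPoints(np.array([[[u,v]]],float),K,np.array(c['dist_coeffs'],float))[0,0]
    return c['Rwc']@np.array([p[0],p[1],1])
def atz(c,u,v,z):
    d=ray(c,u,v); return c['twc']+d*(z-c['twc'][2])/d[2]
def dep(c,u,v):
    return c['twc']+ray(c,u,v)*np.median(c['range_z'][v-1:v+2,u-1:u+2])
E
python3 - <<'E'
from h import *
a=snap('scene','s0');b=snap('top','t0')
cv2.imwrite('pics/both.png',cv2.resize(np.vstack([a['pixels'],b['pixels']])[:,:,::-1],None,fx=.78,fy=.78))
print(bot.read_state())
print(a['twc'],b['twc'],b['Rwc'])
E
```

```text
{'time': 0.1, 'qpos': array([-1.50007637e+00,  1.58979302e-01,  1.59811570e+00,  8.34934734e-06,
        1.38617550e+00, -2.10110256e-01]), 'joint_velocities': array([-0.00062839, -0.00367987, -0.00186347,  0.00125154,  0.00037111,
       -0.00053683]), 'joint_efforts': array([-5.19528694e-04, -3.96991754e+01, -3.32338285e+01, -1.53164942e-04,
        4.23749079e-03, -1.00328609e-06]), 'position': array([ 159.30189273, -551.94869545,  238.41440719]), 'orientation': array([ 9.90157745e-01,  1.39953335e-01,  6.25147191e-05, -8.36601372e-04]), 'force': array([-0.24040332, -0.20519898,  0.05464265]), 'wrist_torque': array([ 0.04172094, -0.00764339,  0.00220179]), 'grip_force': 0.0, 'grip_width': 85.49108217678135}
[153.94009403 850.67898164 569.17805111] [ 341.60262508  233.38687585 1011.48535596] [[-0.01317266 -0.98129059  0.19208137]
 [-0.99985555  0.01086325 -0.01307132]
 [ 0.01074013 -0.19222581 -0.98129195]]
```

View pics/both.png

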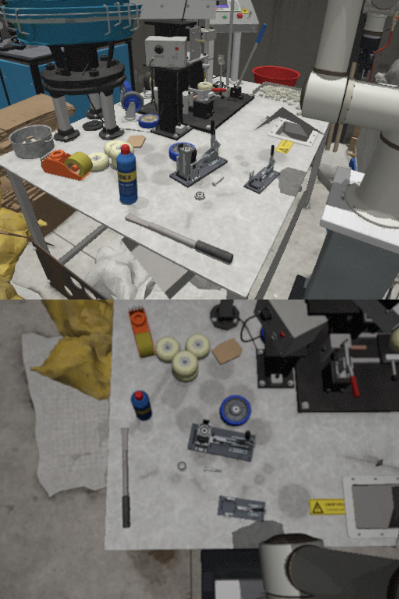

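The top view shows the larger dock near full-resolution pixel (285,180), with the wheel, bolt and bearing around it and the can at (180,135). I'll enlarge that area.

Run:
```python
from h import *
b=load('t0')
cr=b['pixels'][115:235,215:345,::-1]
cv2.imwrite('pics/tc.png',cv2.resize(cr,None,fx=5.0,fy=5.0,interpolation=cv2.INTER_CUBIC))
a=load('s0')
cv2.imwrite('pics/sc.png',cv2.resize(a['pixels'][140:280,130:310,::-1],None,fx=4,fy=4,interpolation=cv2.INTER_CUBIC))
```

```text
(no output)
```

View pics/tc.png

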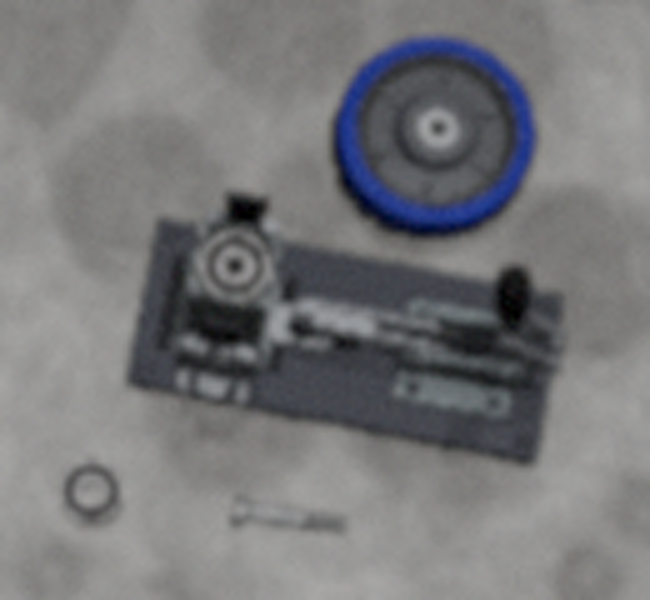

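View pics/sc.png

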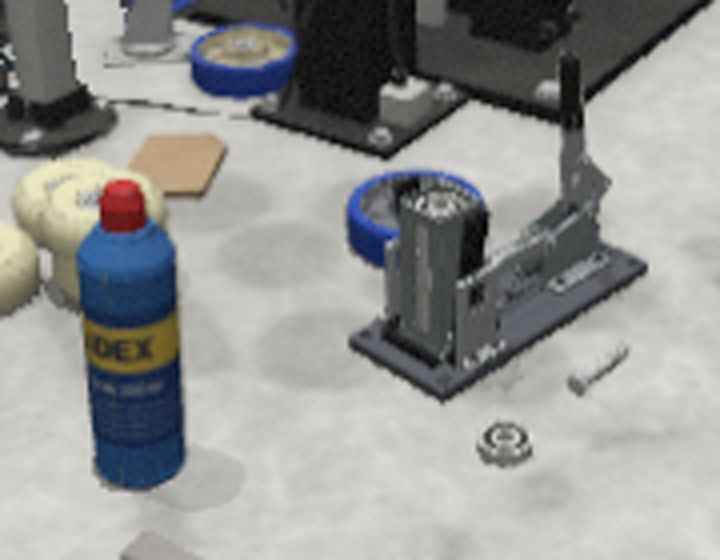

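The crop shows the plate corners at crop pixels (160,217), (563,293), (533,463) and (130,385). The magazine is at the left end (tube top at 235,265) and the handle grip's tip is at (513,285). The bolt and bearing lie below, the wheel above.

```bash
cat >> h.py <<'E'
def dock2w(p,o,th):
    c,s=np.cos(th),np.sin(th); return np.array([o[0]+c*p[0]-s*p[1],o[1]+s*p[0]+c*p[1],p[2]])
E
python3 - <<'E'
from h import *
b=load('t0')
f=lambda u,v,z: atz(b,215+(u+.5)/5-.5,115+(v+.5)/5-.5,z)
C=[f(160,217,10),f(563,293,10),f(533,463,10),f(130,385,10)]
for c in C: print(c.round(1))
C=[c[:2] for c in C]
D=[np.linalg.norm(C[i]-C[(i+1)%4]) for i in range(4)];print(D)
yv=(C[0]+C[3]-C[1]-C[2])/2; th=np.arctan2(yv[1],yv[0])-np.pi/2
ctr=sum(C)/4; yh=yv/np.linalg.norm(yv); o=ctr-yh*15
print('o',o,'th',th)
print('mag top',f(235,265,110), dock2w([0,75,110],o,th))
print('grip tip',f(513,280,168), dock2w([0,-59+18,168],o,th))
for n,u,v,z in [('bearing',90,490,10),('bolt',290,515,10),('wheel',437,128,34)]: print(n,f(u,v,z))
for n,p in dict(grip=[0,-59+105*np.sin(.15),152],hinge=[0,-59,48],gopen=[0,-59-105,48],pad=[0,75,102]).items(): print(n,dock2w(p,o,th).round(1))
E
```

```text
[628.  220.9  10. ]
[587.  22.  10.]
[502.   40.9  10. ]
[542.9 236.7  10. ]
[np.float64(203.08398022572908), np.float64(87.04065141200182), np.float64(200.00145548199407), np.float64(86.48879235075007)]
o [561.94316093 115.42690582] th -0.20450394819575246
mag top [576.86964269 189.00230425 110.        ] [577.17427117 188.86404411 110.        ]
grip tip [554.08478825  75.97268201 168.        ] [553.61682066  75.28127022 168.        ]
bearing [491.26842825 256.56492005  10.        ]
bolt [477.93141326 159.91666211  10.        ]
wheel [664.97095438  84.81139208  34.        ]
grip [553.1  73.  152. ]
hinge [550.   57.7  48. ]
gopen [528.6 -45.2  48. ]
pad [577.2 188.9 102. ]
```

```bash
cat >> h.py <<'E'
O=np.array([561.9,115.4]); TH=-0.2045
def go(p,yaw=None,dock=True):
    """shift+turn in tool axes to put the TCP at dock-frame p, tool down, tool y along dock x"""
    s=bot.read_state(); R=Rn.from_quat(s['orientation']); w=dock2w(p,O,TH) if dock else np.array(p)
    xa=TH+np.pi/2; Rt=np.array([[np.cos(xa),np.sin(xa),0],[np.sin(xa),-np.cos(xa),0],[0,0,-1]])
    print(s['time'],'w',w.round(1),'d',R.inv().apply(w-s['position']).round(1),'rv',(R.inv()*Rn.from_matrix(Rt)).as_rotvec().round(4))
E
python3 - <<'E'
from h import *
go([0,-43,235])
E
```

```text
0.1 w [553.2  73.3 235. ] d [ 551.7 -491.6    4.4] rv [-0.0013 -0.0012 -1.0855]
```

Call:
move_arm(moves=[[552, -492, 0, 0, 0, -1.085, 60], [552, -492, 0, 0, 0, -1.085, 60], [552, -492, 0, 0, 0, -1.085, 60], [552, -492, 0, 0, 0, -1.085, 60], [552, -492, 0, 0, 0, -1.085, 60], [552, -492, 0, 0, 0, -1.085, 60], [552, -492, 0, 0, 0, -1.085, 60], [552, -492, 0, 0, 0, -1.085, 60]])

```text
time: 0.9
position: [373.0, -212.0, 239.1]
orientation: [0.775, 0.632, 0.0, 0.0]
force: [1.3, 0.5, 0.1]
grip_width: 59.9
grip_force: 0.0
```

Run:
```python
from h import *
go([0,-43,235])
```

```text
0.9 w [553.2  73.3 235. ] d [315.6 119.4   4.1] rv [ 0.0001 -0.      0.0029]
```

Call:
move_arm(moves=[[315, 119, 0, 0, 0, 0.003, 60], [315, 119, 0, 0, 0, 0.003, 60], [315, 119, 0, 0, 0, 0.003, 60], [315, 119, 0, 0, 0, 0.003, 60], [315, 119, 0, 0, 0, 0.003, 60], [315, 119, 0, 0, 0, 0.003, 60], [315, 119, 0, 0, 0, 0.003, 60], [315, 119, 0, 0, 0, 0.003, 60]])

```text
time: 1.7
position: [554.0, 73.9, 238.5]
orientation: [0.775, 0.632, 0.0, -0.001]
force: [-0.3, -1.0, 0.1]
grip_width: 59.9
grip_force: 0.0
```

Run:
```python
from h import *
go([0,-43,141]); c=snap('wrist','w1')
cv2.imwrite('pics/w1b.png',cv2.resize(c['pixels'][:,:,::-1],None,fx=1.5,fy=1.5))
print(c['twc'])
```

```text
1.7 w [553.2  73.3 141. ] d [-0.9 -0.6 97.5] rv [-0.001  -0.0012  0.0013]
[569.10129718 141.75707965 374.77665049]
```

View pics/w1b.png

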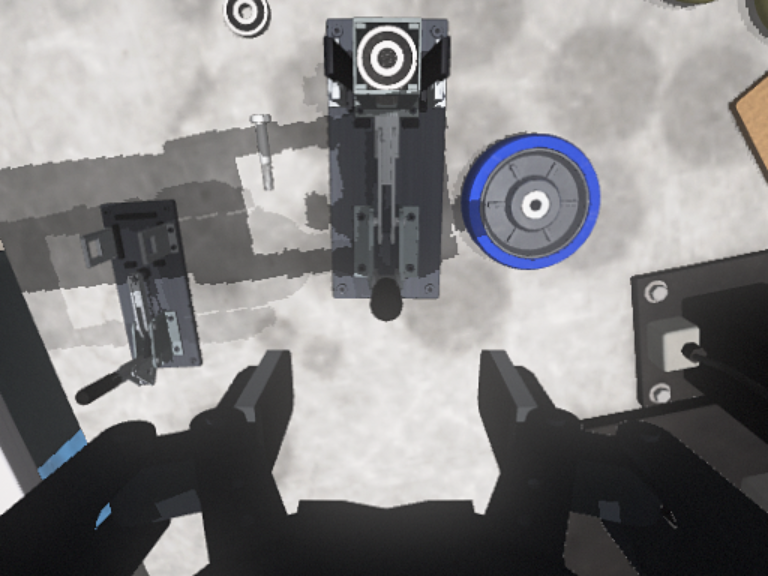

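The close wrist view shows the dock square to the tool: plate corners at (328,20), (447,20), (440,298) and (333,298), magazine top centre at (387,58), grip end at (386,298).

Run:
```python
from h import *
c=load('w1')
f=lambda u,v,z: atz(c,u/1.5,v/1.5,z)
def w2d(w):
    d=w[:2]-O; return np.array([np.cos(TH)*d[0]+np.sin(TH)*d[1],-np.sin(TH)*d[0]+np.cos(TH)*d[1]]).round(1)
for u,v,z in [(328,20,10),(447,20,10),(440,298,10),(333,298,10),(387,58,110),(386,300,169),(248,13,10),(262,152,8),(535,203,34)]: print(u,v,w2d(f(u,v,z)))
```

```text
328 20 [-38.8 115.1]
447 20 [ 44.7 115.3]
440 298 [ 46.1 -89.3]
333 298 [-40.6 -89.5]
387 58 [ 2.4 72.8]
386 300 [  2.  -39.5]
248 13 [-95.  120.3]
262 152 [-91.2  25. ]
535 203 [109.3  -9.9]
```

```bash
sed -i 's/O=np.array.*; TH/O=np.array([563.8,113.2]); TH/' h.py
python3 - <<'E'
from h import *
go([0,-43,141])
E
```

```text
1.75 w [555.1  71.1 141. ] d [-0.4  2.1 97.4] rv [-0.0015  0.0002 -0.0001]
```

Call:
move_arm(moves=[[-0.5, 2, 30, 0, 0, 0, 45], [-0.5, 2, 60, 0, 0, 0, 45], [-0.5, 2, 85, 0, 0, 0, 40], [-0.5, 2, 97, 0, 0, 0, 40], [-0.5, 2, 97, 0, 0, 0, 12], [-0.5, 2, 97, 0, 0, 0, 12], [-0.5, 2, 97, 0, 0, 0, 12], [-0.5, 2, 97, 0, 0, 0, 12]], squeeze=20)

```text
time: 2.55
position: [553.3, 69.0, 142.6]
orientation: [0.777, 0.63, -0.002, -0.001]
force: [-7.6, -1.0, -2.6]
grip_width: 14.9
grip_force: 23.6
```

Run:
```python
from h import *
s=bot.read_state();print(s['position'],s['grip_width'],s['grip_force'],s['force'])
R=Rn.from_quat(s['orientation']);w0=dock2w([0,-59+105*np.sin(.15),141],O,TH)
for q in np.linspace(0,1.72,16):
    w=dock2w([0,-59-105*np.sin(q-.15),48-11+105*np.cos(q-.15)],O,TH); print(round(q,2),R.inv().apply(w-s['position']).round(1))
```

```text
[553.27894703  69.00655029 142.56414579] 14.880018662104943 23.616298735141754 [-7.57705406 -1.01113273 -2.63940396]
0.0 [2.1 1.3 1.7]
0.11 [-9.9  1.4  0.6]
0.23 [-21.9   1.4   0.9]
0.34 [-33.8   1.4   2.6]
0.46 [-45.5   1.5   5.6]
0.57 [-56.7   1.5   9.9]
0.69 [-67.4   1.6  15.5]
0.8 [-77.3   1.7  22.2]
0.92 [-86.4   1.7  30.1]
1.03 [-94.6   1.8  38.9]
1.15 [-101.7    1.8   48.7]
1.26 [-107.6    1.9   59.1]
1.38 [-112.3    2.    70.2]
1.49 [-115.7    2.    81.8]
1.61 [-117.8    2.1   93.6]
1.72 [-118.4    2.1  105.6]
```

Call:
move_arm(moves=[[-6, -1.5, -0.5, 0, 0, 0, 12], [-12, -1.5, -1, 0, 0, 0, 12], [-24, -1.5, -0.8, 0, 0, 0, 12], [-36, -1.5, 1, 0, 0, 0, 12], [-47.5, -1.5, 4, 0, 0, 0, 12], [-59, -1.5, 8.3, 0, 0, 0, 12], [-69.5, -1.5, 13.8, 0, 0, 0, 12], [-79.5, -1.5, 20.5, 0, 0, 0, 12]], squeeze=20)

```text
time: 3.35
position: [536.9, -9.2, 123.1]
orientation: [0.777, 0.63, -0.0, -0.0]
force: [-5.0, 3.9, 2.1]
grip_width: 14.5
grip_force: 24.5
```

Run:
```python
from h import *
s=bot.read_state();print(s['position'],s['grip_width'],s['grip_force'],s['force'])
R=Rn.from_quat(s['orientation']);print(R.inv().apply(dock2w([0,-59-105*np.sin(.65),37+105*np.cos(.65)],O,TH)-s['position']))
```

```text
[536.87580458  -9.19411562 123.07260038] 14.516739668127641 24.459882974624634 [-5.01671009  3.94774352  2.12679077]
[2.77266511 1.4971414  2.48370842]
```

Call:
move_arm(moves=[[-9, -1, 8, 0, 0, 0, 12], [-17, -1, 17, 0, 0, 0, 12], [-24, -1, 26.5, 0, 0, 0, 12], [-30, -1, 37, 0, 0, 0, 12], [-35, -1, 48, 0, 0, 0, 12], [-38.5, -1, 59.5, 0, 0, 0, 12], [-40.5, -1, 71.5, 0, 0, 0, 12], [-41, -1, 83, 0, 0, 0, 12]], squeeze=20)

```text
time: 4.15
position: [528.0, -51.4, 39.7]
orientation: [0.777, 0.63, -0.001, 0.002]
force: [-5.6, -6.5, 4.4]
grip_width: 14.5
grip_force: 29.0
```

Call:
move_arm(moves=[[0, 0, 3, 0, 0, 0, 12], [0, 0, 3, 0, 0, 0, 12]])

```text
time: 4.35
position: [528.0, -51.4, 36.4]
orientation: [0.777, 0.63, -0.001, 0.002]
force: [-3.1, -7.3, 1.3]
grip_width: 14.3
grip_force: 29.0
```

Run:
```python
from h import *
s=bot.read_state();print(s['position'],s['force'])
for q in(1.6,1.7):print(dock2w([0,-59-105*np.sin(q-.15),37+105*np.cos(q-.15)],O,TH))
```

```text
[528.04160677 -51.38333585  36.35635371] [-3.07966092 -7.28391155  1.34696825]
[530.65065492 -46.63348136  49.65279078]
[530.49988377 -47.36044224  39.18345692]
```

Call:
move_arm(moves=[[0, 0, 3, 0, 0, 0, 12], [0, 0, 5, 0, 0, 0, 12], [0, 0, 5, 0, 0, 0, 12]])

```text
time: 4.65
position: [528.1, -51.2, 31.6]
orientation: [0.777, 0.63, -0.001, 0.002]
force: [-4.1, -7.1, -0.0]
grip_width: 14.8
grip_force: 29.4
```

Run:
```python
from h import *
c=snap('wrist','w2');a=snap('scene','s2')
x=cv2.resize(c['pixels'][:,:,::-1],(560,420)); y=cv2.resize(a['pixels'][140:280,180:330,::-1],None,fx=3,fy=3)[:,-240:]
y=cv2.resize(a['pixels'][150:255,215:275+0,::-1],(240,420),interpolation=cv2.INTER_CUBIC)
cv2.imwrite('pics/m2.png',np.hstack([x,y]))
```

```text
(no output)
```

View pics/m2.png

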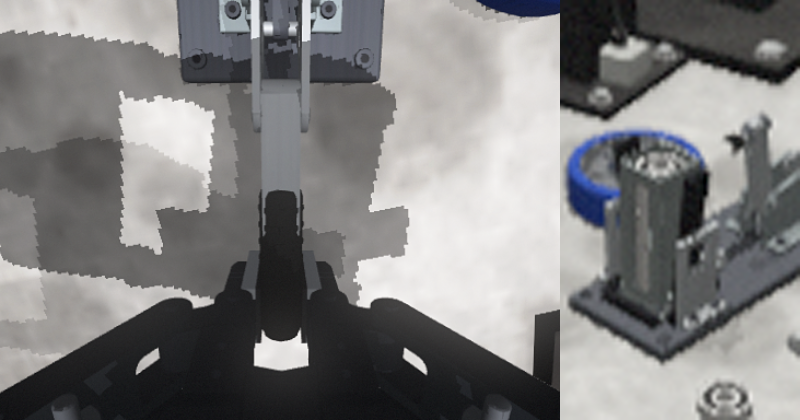

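The wrist view shows the handle lying back between the fingers (from 281,90 to 281,340), and the scene crop shows the clamp arm standing up. I'll check the handle's angle by depth.

Run:
```python
from h import *
c=load('w2')
P=[dep(c,int(281*.914),int(v*.914)) for v in (100,140,180,215,240,260,290,320)]
for p in P: print(p.round(1))
```

```text
[543.7  19.3  56.8]
[541.2   7.6  57.7]
[538.5  -5.   57.9]
[536.3 -15.6  61.1]
[534.5 -24.   61.5]
[533.1 -30.7  62. ]
[530.8 -41.8  62.4]
[528.4 -52.9  63.1]
```

Call:
move_arm(moves=[[0, 0, 0, 0, 0, 0, 40], [0, 0, 0, 0, 0, 0, 40], [0, 0, -25, 0, 0, 0, 40], [0, 0, -65, 0, 0, 0, 40], [0, 0, -65, 0, 0, 0, 0], [0, 0, -65, 0, 0, 0, 0], [0, 0, -65, 0, 0, 0, 0], [0, 0, -65, 0, 0, 0, 0]])

```text
time: 5.55
position: [526.7, -47.8, 94.5]
orientation: [0.777, 0.63, -0.001, -0.001]
force: [-0.3, 0.5, -0.4]
grip_width: -0.4
grip_force: 0.0
```

Run:
```python
from h import *
c=snap('wrist','w3')
for v in (100,140,180,215,240,260,290,310): print(v,dep(c,256,int(v)).round(1), dep(c,330,int(v)).round(1))
cv2.imwrite('pics/w3.png',c['pixels'][:,:,::-1])
```

```text
100 [541.4  19.5  56.4] [592.2   8.8   1.4]
140 [537.1  -1.2  57.8] [588.  -19.1   1.3]
180 [532.6 -22.5  60.8] [583.7 -48.9   1.1]
215 [528.4 -42.5  61.7] [579.7 -76.7   1.4]
240 [529.5 -38.1 104.6] [576.7 -97.7   1.5]
260 [529.5 -38.3 122. ] [ 574.2 -115.3    1.7]
290 [527.3 -49.1 125.5] [552.9 -41.6 144.3]
310 [525.4 -57.9 125.7] [551.8 -48.8 144.7]
```

View pics/w3.png

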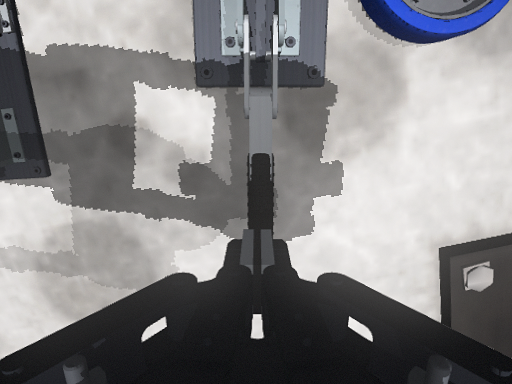

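The closed fingers are right above the handle's grip (column 257), which reads about 60 mm high. That is within a few hundredths of fully open, so I'll press it down to the stop.

Call:
move_arm(moves=[[0, 0, 15, 0, 0, 0, 0], [0, 0, 22, 0, 0, 0, 0], [0, 0, 25, 0, 0, 0, 0], [0, 0, 27, 0, 0, 0, 0]])

```text
time: 6.0
position: [527.2, -48.0, 68.2]
orientation: [0.777, 0.63, -0.0, -0.001]
force: [0.0, 0.4, 0.0]
grip_width: 0.2
grip_force: 0.3
```

Call:
move_arm(moves=[[0, 0, 1, 0, 0, 0, 0], [0, 0, 2, 0, 0, 0, 0], [0, 0, 2, 0, 0, 0, 0]])

```text
time: 6.3
position: [527.9, -48.2, 67.1]
orientation: [0.777, 0.63, 0.0, 0.0]
force: [-0.2, 0.6, -0.9]
grip_width: 0.0
grip_force: 0.0
```

Call:
move_arm(moves=[[0, 0, 1, 0, 0, 0, 0], [0, 0, 2, 0, 0, 0, 0], [0, 0, 3, 0, 0, 0, 0]])

```text
time: 6.6
position: [528.1, -48.3, 64.7]
orientation: [0.777, 0.63, 0.0, 0.0]
force: [-3.9, 0.3, 12.6]
grip_width: 0.1
grip_force: 5.8
```

Call:
move_arm(moves=[[0, 0, 1, 0, 0, 0, 0], [0, 0, 2, 0, 0, 0, 0], [0, 0, 3, 0, 0, 0, 0]])

```text
time: 6.9
position: [528.3, -48.4, 64.3]
orientation: [0.777, 0.63, -0.0, 0.0]
force: [-13.6, 2.7, 32.1]
grip_width: 0.1
grip_force: 16.2
```

Force builds to 32 N without travel, so the handle is on its stop and fully open. Next I go up and over to look at the magazine.

Call:
move_arm(moves=[[0, 0, -40, 0, 0, 0, 85], [0, 0, -90, 0, 0, 0, 85], [0, 0, -140, 0, 0, 0, 85], [45, 0, -155, 0, 0, 0, 85], [90, 0, -155, 0, 0, 0, 85], [135, 0, -155, 0, 0, 0, 85], [175, 0, -155, 0, 0, 0, 85], [175, 0, -155, 0, 0, 0, 85]])

```text
time: 7.7
position: [563.8, 127.5, 215.6]
orientation: [0.775, 0.632, 0.001, -0.001]
force: [-0.8, -0.8, -0.3]
grip_width: 85.2
grip_force: 0.0
```

Run:
```python
from h import *
c=snap('wrist','w4'); go([0,75,91])
cv2.imwrite('pics/w4.png',cv2.resize(c['pixels'][:,:,::-1],None,fx=1.5,fy=1.5))
```

```text
7.75 w [579.  186.6  91. ] d [ 63.3   2.7 124.5] rv [-0.0004 -0.      0.0002]
```

View pics/w4.png

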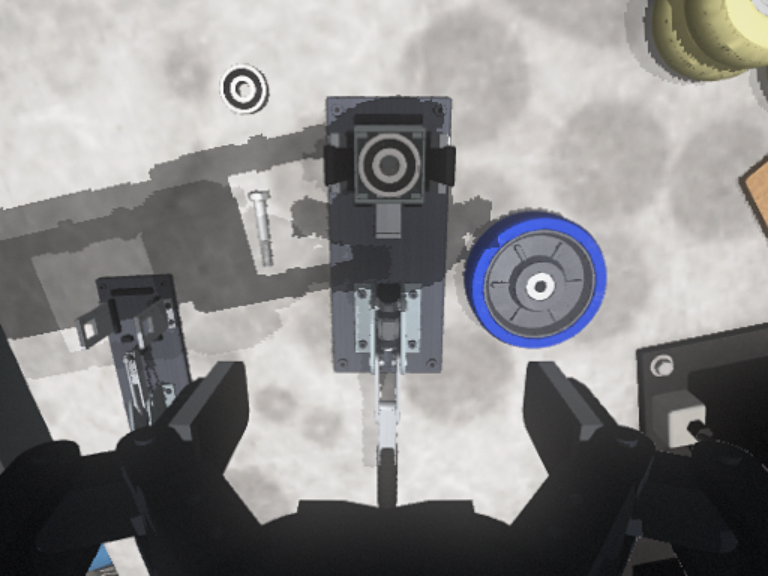

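The clamp is open and its arm is clear of the tongue. The magazine's top centre is at (390,164), with the catch pads' outer edges at x = 325 and 455.

Run:
```python
from h import *
c=load('w4')
f=lambda u,v,z: atz(c,u/1.5,v/1.5,z)
def w2d(w):
    d=w[:2]-O; return np.array([np.cos(TH)*d[0]+np.sin(TH)*d[1],-np.sin(TH)*d[0]+np.cos(TH)*d[1]]).round(1)
for u,v,z in [(390,164,110),(325,164,112),(455,164,112),(327,97,10),(451,97,10),(442,373,10),(333,373,10)]: print(u,v,w2d(f(u,v,z)))
print(w2d(bot.read_state()['position']))
```

```text
390 164 [ 0.4 76.1]
325 164 [-31.7  76.2]
455 164 [32.5 76.3]
327 97 [-41.7 117.7]
451 97 [ 42.8 117.9]
442 373 [ 43.7 -88.5]
333 373 [-43.3 -88.6]
[-2.6 11.7]
```

Call:
move_arm(moves=[[32, 2.8, 0, 0, 0, 0, 85.4], [64, 2.8, 15, 0, 0, 0, 85.4], [64, 2.8, 45, 0, 0, 0, 85.4], [64, 2.8, 75, 0, 0, 0, 85.4], [64, 2.8, 100, 0, 0, 0, 85.4], [64, 2.8, 115, 0, 0, 0, 85.4], [64, 2.8, 126, 0, 0, 0, 85.4], [64, 2.8, 126, 0, 0, 0, 85.4]])

```text
time: 8.55
position: [579.0, 184.5, 88.6]
orientation: [0.777, 0.63, -0.001, -0.001]
force: [-0.3, -0.4, 0.1]
grip_width: 85.3
grip_force: 0.0
```

Run:
```python
from h import *
go([.2,75.5,89])
```

```text
8.55 w [579.3 187.1  89. ] d [ 2.6 -0.3 -0.4] rv [-0.0021  0.0008 -0.0043]
```

Call:
move_arm(moves=[[2, 0, 0, 0, 0, 0, 66], [2, 0, 0, 0, 0, 0, 60], [2, 0, 0, 0, 0, 0, 50], [2, 0, 0, 0, 0, 0, 40], [2, 0, 0, 0, 0, 0, 40], [2, 0, 0, 0, 0, 0, 40], [2, 0, 0, 0, 0, 0, 40], [2, 0, 0, 0, 0, 0, 40]], squeeze=45)

```text
time: 9.35
position: [581.0, 187.9, 93.4]
orientation: [0.777, 0.63, 0.001, 0.0]
force: [-7.0, 0.5, 13.9]
grip_width: 42.9
grip_force: 44.9
```

Call:
move_arm(moves=[[0, -1, -3, 0, 0, 0, 40], [0, -1, -5, 0, 0, 0, 40], [0, -1, -5, 0, 0, 0, 40]])

```text
time: 9.65
position: [579.5, 187.3, 94.9]
orientation: [0.777, 0.63, 0.0, 0.0]
force: [0.8, 0.5, -3.2]
grip_width: 42.8
grip_force: 46.4
```

Run:
```python
from h import *
c=snap('wrist','w5');a=snap('scene','s5')
x=cv2.resize(c['pixels'][:,:,::-1],(480,360)); y=cv2.resize(a['pixels'][150:240,215:295,::-1],(320,360),interpolation=cv2.INTER_CUBIC)
cv2.imwrite('pics/m5.png',np.hstack([x,y]))
```

```text
(no output)
```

View pics/m5.png

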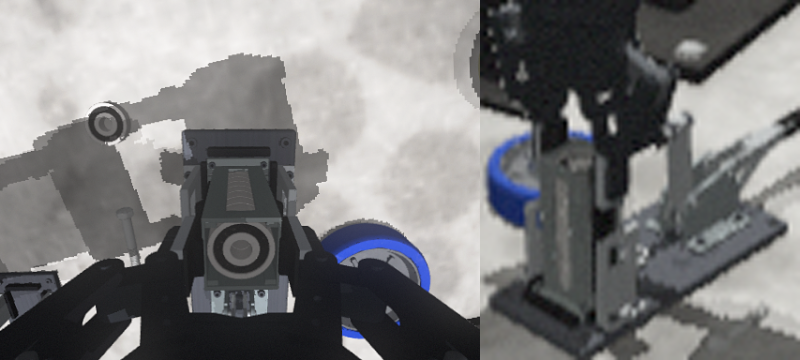

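The fingers squeeze both catch pads against the tube (left view, tube top at 240,250), with the arm standing clear. I'll start lifting slowly.

Call:
move_arm(moves=[[0, 0, -2, 0, 0, 0, 40], [0, 0, -5, 0, 0, 0, 40], [0, 0, -8, 0, 0, 0, 40], [0, 0, -12, 0, 0, 0, 40], [0, 0, -12, 0, 0, 0, 40]])

```text
time: 10.25
position: [579.2, 187.5, 107.6]
orientation: [0.777, 0.63, 0.0, 0.0]
force: [-0.3, 0.0, -3.8]
grip_width: 42.8
grip_force: 47.0
```

Call:
move_arm(moves=[[0, 0, -12, 0, 0, 0, 40], [0, 0, -28, 0, 0, 0, 40], [0, 0, -45, 0, 0, 0, 40], [0, 0, -62, 0, 0, 0, 40], [0, 0, -78, 0, 0, 0, 40], [0, 0, -90, 0, 0, 0, 40], [0, 0, -95, 0, 0, 0, 40], [0, 0, -95, 0, 0, 0, 40]])

```text
time: 11.05
position: [579.6, 187.4, 202.8]
orientation: [0.777, 0.63, 0.001, 0.0]
force: [0.2, 0.3, -4.6]
grip_width: 42.9
grip_force: 47.0
```

Run:
```python
from h import *
go([.2,75.5,200]); s=bot.read_state(); print(s['position'],s['orientation'])
c=snap('wrist','w6');a=snap('scene','s6')
x=cv2.resize(c['pixels'][:,:,::-1],(400,300)); y=cv2.resize(a['pixels'][120:240,215:295,::-1],(400,600),interpolation=cv2.INTER_CUBIC)
cv2.imwrite('pics/m6.png',np.hstack([np.vstack([x,x*0]),y]))
```

```text
11.05 w [579.3 187.1 200. ] d [-0.4 -0.2  2.8] rv [ 0.0014 -0.0005 -0.0035]
[579.58526205 187.3882511  202.78193868] [7.76695681e-01 6.29875573e-01 6.54161673e-04 3.92308029e-04]
```

View pics/m6.png

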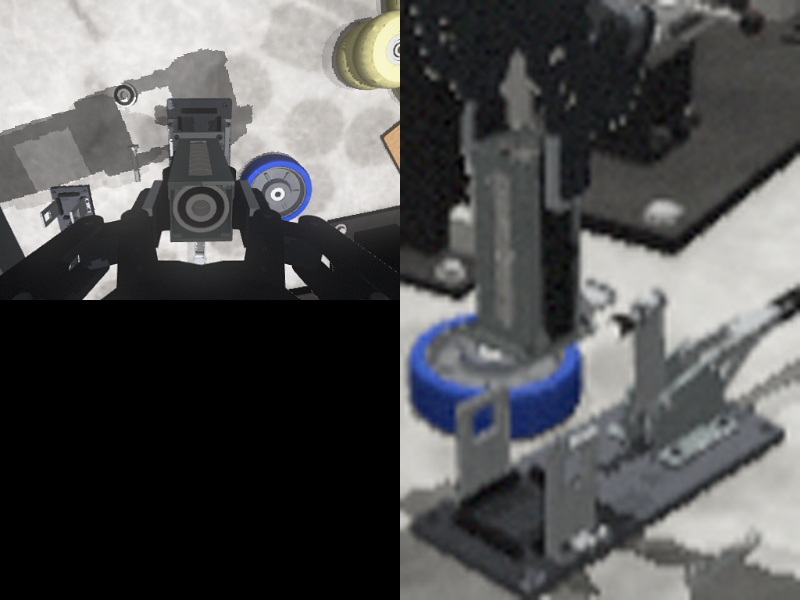

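The magazine hangs upright about 10 cm above the empty seat. The clamp is still open and the wheel, bolt and bearing are where they were. I'll let it settle, then hand in.

Call:
move_arm(moves=[[0, 0, 0, 0, 0, 0, 40], [0, 0, 0, 0, 0, 0, 40], [0, 0, 0, 0, 0, 0, 40], [0, 0, 0, 0, 0, 0, 40]])

```text
time: 11.55
position: [579.1, 187.3, 201.5]
orientation: [0.777, 0.63, -0.0, -0.0]
force: [0.4, 0.7, -4.7]
grip_width: 43.1
grip_force: 47.0
```

```bash
python3 -c "
from workcell import bot
s=bot.read_state();print(s['position'],s['force'],s['grip_width'],abs(s['joint_velocities']).max());print(bot.job_done())"
```

```text
[579.05971268 187.31511766 201.52877827] [ 0.39871163  0.7052981  -4.66232511] 43.08239979503805 0.0016899115712055437
the job is handed in; nothing more can be done
None
```

I handed the job in at about 11.6 s: the clamp is fully open, and the magazine is held upright and still with its catches pinched, about 10 cm above its seat; no verdict came back.

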